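Find the full salt tin by weight and seat it in the holder

ROBOT

A 6-joint arm with a two-finger parallel gripper is mounted at the origin on the work surface. World frame = base frame: x ahead of the robot, y to its left, z up, the work surface at z = 0. Lengths are in m, angles in degrees, forces in N, time in s.
With the tool pointing down it reaches from about 0.3 to 0.75 m from the base axis. Payload 8.5 kg.
Tool frame: the origin (TCP) lies between the finger pads; the fingertips stand env.finger_overhang ahead of it and the grasp point (between the pads) lies 2 mm behind it (env.finger_overhang is the distance from the TCP to the fingertips, in m); z points along the fingers, y is the line along which they close (so a half turn about z gives the same grasp; the last joint's range is limited). The gripper opens to 85 mm and grips with 20 to 120 N. Pads are 22 mm wide; open, the fingers measure 114 mm over their backs; the gripper's body (76 mm by 85 mm) begins 54 mm behind the grasp point. The pads swing forward as they close: fully open they stand 13 mm farther back than shut.
Start: joints at [-87.393, 21.807, 74.336, -0, 83.858, -12.336], TCP at [0.142, -0.531, 0.248] pointing down, gripper open.
Joint ranges: [-178.18, 178.18], [-50.72, 133.34], [12.68, 142.11], [-81.47, 261.47], [9.98, 163.14], [-165.26, 165.26]. Speed limits (degrees/s): [136.94, 136.94, 180, 180, 180, 180].

INTERFACE

Orientations are given as a 3x3 rotation matrix whose columns are the frame's x, y, z axes.
In Python, from rig import env gives the robot as it stands. The module is installed in compiled form; this text tells all that it offers.
- The arm moves only by the tool jog_arm, never from a script. Its arguments are lists of equal length, an entry for each row: "hand": the finger opening in m, from 0 to 0.0854; "travel": the shift along the world's x, y, z in m, a list of three; "yaw": the turn about the world's z in rad. A call has exactly 5 rows; each row shifts and turns the commanded pose from where the row before left it; what a row does not reach is not made up. A row lasts 1/8 s, in which the tool goes at most 62.5 mm and 10.7 degrees, less where a joint would pass 70% of its speed; a pose out of reach is approached as far as the arm can. A call is refused whole if a number of a shift passes 0.0625 or a number of a turn 0.188, either way. A call with a gripper value outside its range is refused whole. The fingers move at their own pace and stop on an object; "grip_force" is the grip in N (left out, the last holds). Time passes only in rows, so rows that do not move let the fingers close, or fill a call up. It gives the time, the measured TCP pose, the force, the opening and the grip force at its end, in the units of the state.
- env.observe(): the state, without advancing time (a new reading comes with each control period).
- env.get_image(name): name is "scene" or "top" or "wrist"; returns the picture (420x560x3 uint8, red, green, blue); there is no depth.
- env.calibration(name): a dict with "fx", "fy", "cx", "cy" (pixels), "position" and "rotation" of the camera in the world; the wrist camera has in their place "hand_eye" (4x4, takes a point from camera to tool coordinates, whose origin is the TCP and whose axes are the flange's). Camera axes: x right, y down, z forward; pixel columns grow to the right and rows downward; lengths in m; the calibration is good to about 2 mm. The wrist camera is an equidistant fisheye: a pixel r from the principal point sees the ray r / f radians off the axis. A picture is of the moment at which its call begins: read the wrist's pose just before it. calibration takes no time and is no camera call.
- env.close_job(): hands the job in; it is judged then, once.
The state is a dict: "time_s": time; "q": joint angles; "qvel": joint speeds; "joint_efforts": joint torques, N m; "position": TCP position; "tool_rot": TCP orientation; "ft_force": force on the tool from outside, world axes, zero at the start; "wrist_torque": the same for the moment, N m; "grip_width": finger opening in m; "gripper_force": force on a finger pad.
Only numpy, scipy, OpenCV 4.12 (cv2) and the standard library are available. Lean on these libraries where they do the work, as an engineer would, in place of code of your own. Each camera call takes 0.05 s, during which the arm holds its last target. There are 200 camera calls.

TASK

One of the two closed salt tins still has its block of salt, the other is nearly used up: lift the red-lidded tin well clear of the bench and set it back down on the bench, then lift the blue-lidded tin in the same way, to feel which is heavier. Ease the heavier tin, upright, down into the square well of the wooden holder until it sits fully home and let go of it there; it is a close fit, so feel your way in gently, with never more than 30 N on the holder, and do not drop it in. Leave the lighter tin standing upright on the bench, never tip either tin over, and leave the other things on the bench where they are.

Things in the scene. Friction and masses are not known exactly. Their poses are not given: they have to be found in the camera images.
- tin_red: closed square aluminium tin, 54 x 54, 110 high, top 10 a red lid of the same square, red stripe below. Origin: centre of underside; z up, x, y square to its sides, which are alike (quarter turns fit). Starts upright on the bench. A salt block hidden inside can shift 1-2 mm. One tin weighs 0.56-0.74 kg, the other 0.20-0.26 kg; which one varies unseen.
- tin_blue: closed square aluminium tin, 54 x 54, 110 high, top 10 a blue lid of the same square, blue stripe below. Origin: centre of underside; z up, x, y square to its sides, which are alike (quarter turns fit). Starts upright on the bench. A salt block hidden inside can shift 1-2 mm. One tin weighs 0.56-0.74 kg, the other 0.20-0.26 kg; which one varies unseen.
- holder: wooden block fixed to the bench, 100 x 100, 55 high, with a square well in the middle of its top, sides parallel to the block's: 57.5 x 57.5, 40 deep, 2 mm chamfer round the mouth, so a tin has 1.75 mm play each side. Origin: centre of underside; z up, x, y square to its sides. A tin fully home stands 70 mm out of it.
- well_floor (a point): centre of the well's floor, 15 mm above the bench, 40 mm below the well's mouth; axes as the holder's
- bread: stack of six round crispbreads, brown, 150 across, 42 high; loose, a bystander. Origin: near the centre of its underside
- jar: amber jar with steel cap, 64 across, 90 high; loose, a bystander. Origin: near the centre of its underside
- bowl: white ceramic bowl, 120 across, 50 high; loose, a bystander. Origin: near the centre of its underside
- brush: small hand brush lying on the bench; loose, a bystander. Origin: near the centre of its underside
- oil: green oil bottle, 60 across, 190 high; loose, a bystander. Origin: near the centre of its underside
- docker: wooden spiked dough roller with handle lying on the bench, about 190 long, 60 high; loose, a bystander. Origin: near the centre of its underside
- shaker: steel can, 56 across, 85 high; loose, a bystander. Origin: near the centre of its underside

How it is judged:
By the outcome, as a careful person would: the job done as asked, in the order asked, and still so for the second after the job is handed in, with the robot touching nothing.
It also fails if it takes over 67 s, if anything falls off the work surface, if the arm or the gripper's body presses on something with over 40 N, if the wrist force passes 120 N, or if a joint passes its speed limit or range.

## Working session

There is one attempt and no reset: what is moved stays moved. The work goes in short steps, Python scripts to look and compute and a tool call to move; the robot and the scene stay as the last step left them, time stands still between calls to the robot, and variables do not carry over. Pictures are saved under pics/ and viewed, at most 10 in all, crops included, and the job is handed in when it is done.

Besides the shell and the picture viewer there is one more tool, called by a JSON object that holds its "api" and its "payload". jog_arm: Moves the arm, as the interface text tells. Its arguments: {"type":"object","properties":{"hand":{"type":"array"},"travel":{"type":"array"},"yaw":{"type":"array"},"grip_force":{"type":"number"}},"required":["hand","travel","yaw"]}

```bash
mkdir -p pics; python3 - <<'E'
from rig import env
import cv2,numpy as np
o=env.observe(); print({k:np.round(v,4).tolist() for k,v in o.items()}, env.finger_overhang)
for n in("scene","top"):
    im=env.get_image(n); cv2.imwrite(f"pics/{n}0.png",im[:,:,::-1]); np.save(f"pics/{n}0.npy",im)
    print(n,{k:np.round(v,4).tolist() for k,v in env.calibration(n).items()})
E
```

```text
{'time_s': 0.0, 'q': [-87.3927, 21.8428, 74.3841, 0.0015, 83.8588, -12.3361], 'qvel': [-0.0677, 0.0692, -0.0607, -0.0429, -0.0088, 0.0189], 'joint_efforts': [0.0004, -44.8458, -23.1277, -0.0002, 0.0047, -0.0], 'position': [0.1418, -0.5311, 0.2477], 'tool_rot': [[0.9662, 0.2579, -0.0], [0.2579, -0.9662, 0.0015], [0.0003, -0.0015, -1.0]], 'ft_force': [0.5745, 0.2192, 0.0239], 'wrist_torque': [-0.0001, -0.021, -0.0177], 'gripper_force': 0.0, 'grip_width': 0.0852} 0.017
scene {'fx': 539.1606, 'fy': 539.1606, 'cx': 273.4672, 'cy': 209.487, 'position': [1.2208, -0.7566, 0.8855], 'rotation': [[0.7849, 0.3774, -0.4914], [0.6195, -0.4884, 0.6146], [-0.0081, -0.7868, -0.6171]]}
top {'fx': 484.3207, 'fy': 484.3207, 'cx': 278.0656, 'cy': 218.0706, 'position': [0.4437, 0.0378, 1.2797], 'rotation': [[-0.0143, -0.9929, 0.1178], [-0.9996, 0.0169, 0.0213], [-0.0232, -0.1174, -0.9928]]}
```

View pics/scene0.png

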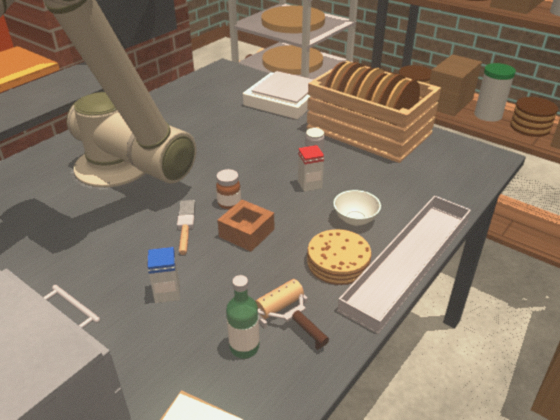

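View pics/top0.png

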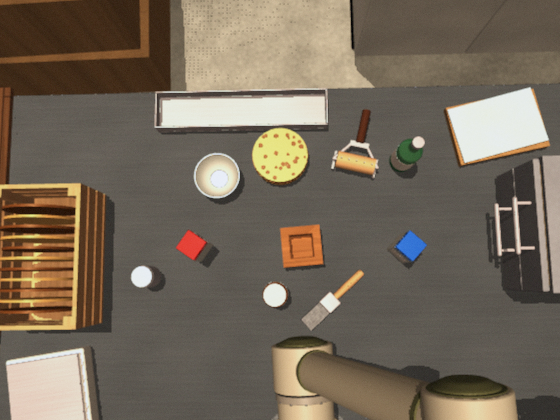

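The scene view shows the red tin (311,168), blue tin (162,275) and holder (246,225). The top view shows the red lid at (192,245), the blue lid at (410,247) and the holder at (302,246). I'll enlarge these regions to read corners.

```bash
python3 - <<'E'
import cv2,numpy as np
t=np.load("pics/top0.npy")[:,:,::-1]; s=np.load("pics/scene0.npy")[:,:,::-1]
def crop(im,x,y,w,h,k): return cv2.resize(im[y:y+h,x:x+w],None,fx=k,fy=k,interpolation=cv2.INTER_CUBIC)
rows=[np.hstack([crop(t,170,225,50,50,5),crop(t,275,220,54,50,5),crop(t,388,225,50,50,5)]),
      np.hstack([crop(s,285,140,50,66,5),crop(s,214,198,66,66,5)[:,:270],crop(s,140,240,50,66,5)])]
# put a grid tick every 10 px
for r in rows:
    print(r.shape)
cv2.imwrite("pics/crops.png",np.vstack([rows[0],rows[1]]))
# lid colour segmentation
for n,im in(("top",t),("scene",s)):
    hsv=cv2.cvtColor(np.ascontiguousarray(im),cv2.COLOR_BGR2HSV)
    for c,(x,y) in {"red":((192,245),(311,154)),"blue":((410,247),(162,260))}.items():
        p=(x,y) if False else ({"top":0,"scene":1}[n])
        cx,cy={"red":((192,245),(311,154)),"blue":((410,247),(162,260))}[c][p]
        h=hsv[...,0].astype(int); m=((h<7)|(h>173)) if c=="red" else ((h>100)&(h<125))
        m=(m&(hsv[...,1]>140)&(hsv[...,2]>70)).astype(np.uint8)
        k,l,st,ce=cv2.connectedComponentsWithStats(m)
        i=l[cy,cx]; mm=(l==i).astype(np.uint8)
        cs,_=cv2.findContours(mm,0,1); r=cv2.minAreaRect(cs[0])
        print(n,c,st[i],ce[i].round(2),[np.round(v,1) for v in r],cv2.boxPoints(r).round(1).tolist())
E
```

```text
(250, 770, 3)
(330, 770, 3)
top red [176 230  31  30 537] [190.96 244.78] [array([191.1, 244.8]), array([23.6, 23.1]), np.float64(35.0)] [[174.89999389648438, 247.5], [188.10000610351562, 228.60000610351562], [207.39999389648438, 242.10000610351562], [194.1999969482422, 261.0]]
top blue [396 231  31  30 524] [410.64 245.49] [array([410.5, 245.5]), array([23.6, 22.7]), np.float64(40.6)] [[394.20001220703125, 246.39999389648438], [408.8999938964844, 229.1999969482422], [426.8999938964844, 244.60000610351562], [412.1000061035156, 261.79998779296875]]
scene red [299 145  24  15 246] [310.68 152.02] [array([310.6, 152.1]), array([12.5, 22.2]), np.float64(80.5)] [[298.6000061035156, 147.6999969482422], [320.5, 144.10000610351562], [322.6000061035156, 156.39999389648438], [300.70001220703125, 160.10000610351562]]
scene blue [148 248  26  20 427] [160.6  257.01] [array([160.4, 257.2]), array([17.4, 26.4]), np.float64(83.7)] [[146.3000030517578, 250.0], [172.60000610351562, 247.0], [174.5, 264.3999938964844], [148.3000030517578, 267.29998779296875]]
```

View pics/crops.png

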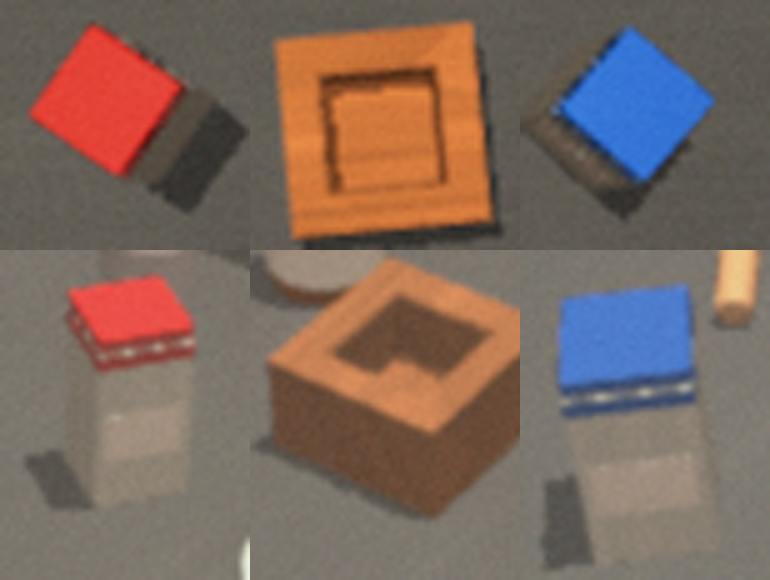

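The crop gives clean corners of both lids and of the holder's outer top and mouth in the two views. Next I triangulate.

```bash
cat > h.py <<'E'
from rig import env
import cv2,numpy as np
def ray(n,p):
    c=env.calibration(n); p=np.atleast_2d(p).astype(float)
    d=np.c_[(p[:,0]-c["cx"])/c["fx"],(p[:,1]-c["cy"])/c["fy"],np.ones(len(p))]@np.array(c["rotation"]).T
    return np.array(c["position"]),d
def plane(n,p,z):
    o,d=ray(n,p); return o+d*((z-o[2])/d[:,2])[:,None]
def tri(p,q):
    o1,a=ray("top",p);o2,b=ray("scene",q);out=[]
    for u,v in zip(a,b):
        s=np.linalg.lstsq(np.c_[u,-v],o2-o1,rcond=None)[0]
        x,y=o1+u*s[0],o2+v*s[1]; out.append(np.r_[(x+y)/2,np.linalg.norm(x-y)])
    return np.array(out)
def square(P):
    P=P[:,:2]; e=np.roll(P,-1,0)-P; a=np.degrees(np.arctan2(e[:,1],e[:,0]))
    yaw=np.degrees(np.angle(np.exp(4j*np.radians(a)).mean()))/4
    return P.mean(0).round(4),yaw.round(2),np.linalg.norm(e,axis=1).round(4)
E
python3 - <<'E'
from h import *
f=lambda L,x0,y0,ox,oy:[((u-x0+.5)/5-.5+ox,(v-y0+.5)/5-.5+oy) for u,v in L]
T={"red":f([(95,23),(183,88),(122,177),(30,113)],0,0,170,225),
"blue":f([(630,26),(714,101),(643,181),(562,106)],520,0,388,225),
"hold":f([(274,40),(474,22),(494,220),(292,240)],250,0,275,220),
"well":f([(320,74),(436,66),(446,185),(330,193)],250,0,275,220)}
S={"red":f([(68,290),(160,276),(194,328),(102,343)],0,250,285,140),
"blue":f([(562,298),(688,285),(692,375),(558,390)],520,250,140,240),
"hold":f([(395,258),(270,360),(433,432)],250,250,214,198)}
for k,z in(("red",.11),("blue",.11),("hold",.055),("well",.055)):
    print(k,"top",square(plane("top",T[k],z)), "scene",square(plane("scene",S[k],z)) if k in("red","blue") else "")
    if k in("red","blue"): print(" tri",tri(np.mean(T[k],0),np.mean(S[k],0)).round(4))
    if k=="hold":
        a=plane("top",T[k],z)[:,:2];b=plane("scene",S[k],z)[:,:2];print(a.round(4).tolist(),b.round(4).tolist())
        idx=[int(np.argmin(np.linalg.norm(a-q,axis=1))) for q in b];print(tri([T[k][i] for i in idx],S[k]).round(4))
c=env.calibration("wrist");print({k:np.round(v,4).tolist() for k,v in c.items()})
E
```

```text
red top (array([0.5211, 0.275 ]), np.float64(-35.64), array([0.0539, 0.0518, 0.055 , 0.0535])) scene (array([0.5256, 0.2768]), np.float64(-35.88), array([0.0529, 0.0553, 0.0517, 0.0559]))
 tri [[0.5229 0.2769 0.1082 0.0046]]
blue top (array([ 0.5112, -0.2555]), np.float64(-43.43), array([0.0532, 0.0519, 0.052 , 0.0512])) scene (array([ 0.5156, -0.2558]), np.float64(-42.72), array([0.0533, 0.0563, 0.0545, 0.0567]))
 tri [[ 0.5122 -0.2552  0.1071  0.0027]]
hold top (array([0.5179, 0.0064]), np.float64(4.4), array([0.1019, 0.1005, 0.1021, 0.1015])) scene 
[[0.5645, 0.0611], [0.572, -0.0406], [0.4718, -0.0482], [0.4633, 0.0535]] [[0.4706, 0.0556], [0.4764, -0.0443], [0.5742, -0.0367]]
[[ 0.4658  0.0559  0.0523  0.0068]
 [ 0.4739 -0.0461  0.0547  0.006 ]
 [ 0.5735 -0.0391  0.056   0.0043]]
well top (array([0.5182, 0.0067]), np.float64(3.35), array([0.0589, 0.0603, 0.0586, 0.0604])) scene 
{'fx': 325.1923, 'fy': 325.1923, 'cx': 283.1221, 'cy': 206.6425, 'hand_eye': [[-0.0001, -0.9562, -0.2928, 0.0749], [1.0, 0.0, -0.0005, -0.0004], [0.0005, -0.2928, 0.9562, -0.1253], [0.0, 0.0, 0.0, 1.0]]}
```

Positions agree with the given sizes and heights to about 4 mm (red ≈ (0.523, 0.276), 54°; blue ≈ (0.513, -0.256), 47°; holder ≈ (0.520, 0.008), ~4°). I'll move over the holder first for a close wrist view.

{"api": "jog_arm", "payload": {"hand": [0.085, 0.085, 0.085, 0.085, 0.085], "travel": [[0.0252, 0.0359, -0.0048], [0.0252, 0.0359, -0.0048], [0.0252, 0.0359, -0.0048], [0.0252, 0.0359, -0.0048], [0.0252, 0.0359, -0.0048]], "yaw": [-0.0128, -0.0128, -0.0128, -0.0128, -0.0128]}}

```text
time_s: 0.72
position: [0.2684, -0.3505, 0.224]
tool_rot: [[0.981, 0.195, -0.0], [0.195, -0.981, 0.0], [0.0, -0.0, -1.0]]
ft_force: [0.3, -0.5, 0.5]
grip_width: 0.0849
gripper_force: 0.0
```

{"api": "jog_arm", "payload": {"hand": [0.085, 0.085, 0.085, 0.085, 0.085], "travel": [[0.0252, 0.0359, -0.0048], [0.0252, 0.0359, -0.0048], [0.0252, 0.0359, -0.0048], [0.0252, 0.0359, -0.0048], [0.0252, 0.0359, -0.0048]], "yaw": [-0.0128, -0.0128, -0.0128, -0.0128, -0.0128]}}

```text
time_s: 1.35
position: [0.3944, -0.1711, 0.2001]
tool_rot: [[0.991, 0.132, -0.0], [0.132, -0.991, 0.0], [-0.0, -0.0, -1.0]]
ft_force: [0.2, -0.5, -0.5]
grip_width: 0.0849
gripper_force: 0.0
```

{"api": "jog_arm", "payload": {"hand": [0.085, 0.085, 0.085, 0.085, 0.085], "travel": [[0.0315, 0.045, -0.006], [0.0315, 0.045, -0.006], [0.0315, 0.045, -0.006], [0.0315, 0.045, -0.006], [0, 0, 0]], "yaw": [-0.016, -0.016, -0.016, -0.016, 0]}}

```text
time_s: 1.98
position: [0.5206, 0.0104, 0.1753]
tool_rot: [[0.997, 0.073, -0.001], [0.073, -0.997, 0.001], [-0.001, -0.001, -1.0]]
ft_force: [0.3, -0.0, 0.2]
grip_width: 0.0849
gripper_force: 0.0
```

```bash
cat >> h.py <<'E'
def wrist(tag):
    o=env.observe(); im=env.get_image("wrist"); np.savez(f"pics/{tag}.npz",im=im,p=o["position"],R=o["tool_rot"])
    cv2.imwrite(f"pics/{tag}.png",cv2.resize(im[:,:,::-1],(800,600),interpolation=cv2.INTER_CUBIC))
    yaw=np.degrees(np.arctan2(o["tool_rot"][1][0],o["tool_rot"][0][0]))
    print(tag,np.round(o["time_s"],2),np.round(o["position"],4),"yaw",yaw.round(2),"F",np.round(o["ft_force"],2),"tau",np.round(o["wrist_torque"],3))
def wplane(tag,px,z,scale=560/800):
    """wrist pixels (of 800x600 view) -> world points on plane z, and offset in tool axes"""
    d=np.load(f"pics/{tag}.npz"); c=env.calibration("wrist"); H=np.array(c["hand_eye"]); R,p=d["R"],d["p"]
    px=(np.array(px,float)+.5)*scale-.5
    u=(px-[c["cx"],c["cy"]])/[c["fx"],c["fy"]]; th=np.linalg.norm(u,axis=1,keepdims=True)
    v=np.c_[u/th*np.sin(th),np.cos(th)]
    D=v@H[:3,:3].T@R.T; o=R@H[:3,3]+p
    P=o+D*((z-o[2])/D[:,2])[:,None]
    return P,(P-p)@R
E
python3 -c "
from h import *
wrist('hold')"
```

```text
hold 1.98 [0.5206 0.0104 0.1753] yaw 4.19 F [ 0.28 -0.02  0.18] tau [-0.02   0.013 -0.   ]
```

View pics/hold.png

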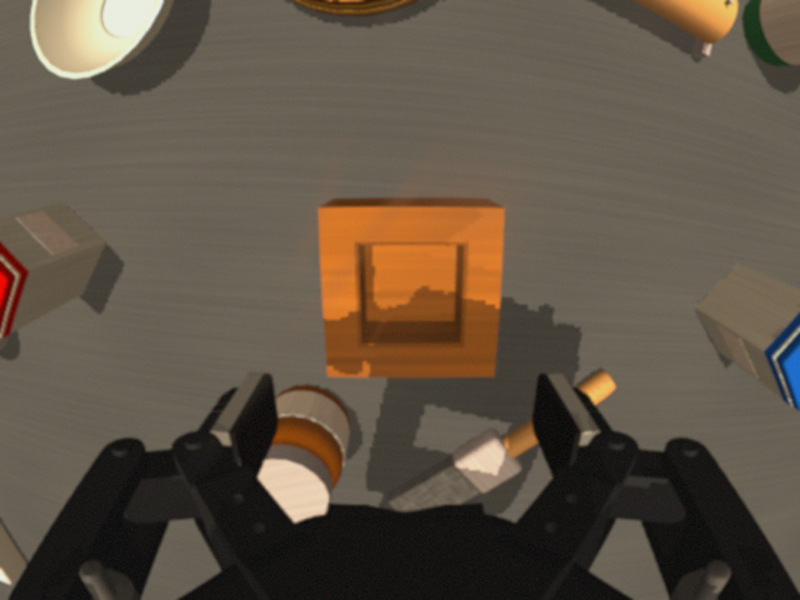

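The holder fills the middle: its outer top corners are at (319,207), (505,207), (496,377), (327,377), and the well mouth is about (356,242) to (463,343). The jar and brush lie on the near side of it.

```bash
python3 - <<'E'
from h import *
im=np.load("pics/hold.npz")["im"][:,:,::-1]
cv2.imwrite("pics/holdc.png",cv2.resize(im[138:270,215:363],None,fx=5,fy=4.5,interpolation=cv2.INTER_CUBIC)[:600])
for nm,px in(("outer",[(319,207),(505,207),(496,377),(327,377)]),("mouth",[(356,242),(466,242),(463,343),(361,343)])):
    P,t=wplane("hold",px,.055); print(nm,square(P),t.mean(0).round(4),P[:,:2].round(4).tolist())
E
```

```text
outer (array([0.5195, 0.0068]), np.float64(4.24), array([0.0996, 0.1008, 0.1011, 0.1004])) [-0.0012  0.0035  0.1203] [[0.5659, 0.0602], [0.5734, -0.0391], [0.473, -0.0473], [0.4657, 0.0535]]
mouth (array([0.521 , 0.0072]), np.float64(4.59), array([0.0593, 0.0588, 0.0587, 0.0587])) [0.0003 0.0033 0.1203] [[0.548, 0.0393], [0.5524, -0.0198], [0.4938, -0.0247], [0.4896, 0.0339]]
```

View pics/holdc.png

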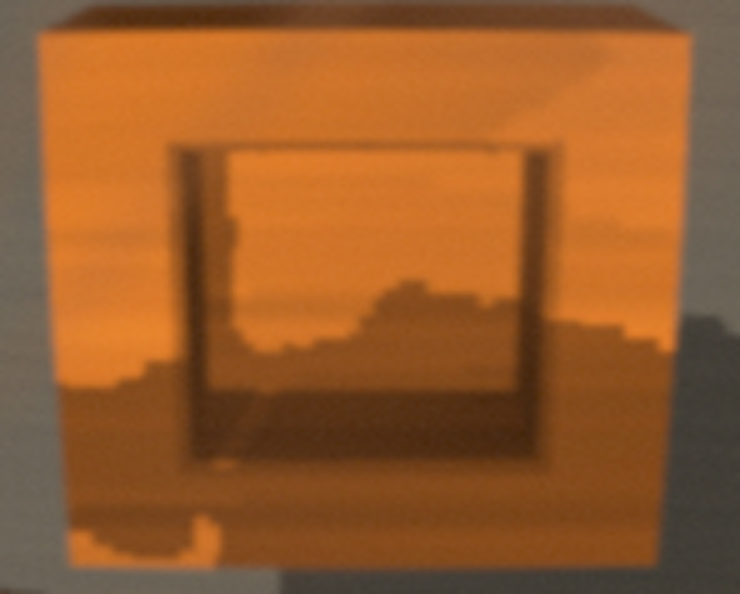

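{"api": "jog_arm", "payload": {"hand": [0.085, 0.085, 0.085, 0.085, 0.085], "travel": [[0.0003, 0.0332, 0.0068], [0.0003, 0.0332, 0.0068], [0.0003, 0.0332, 0.0068], [0.0003, 0.0332, 0.0068], [0.0003, 0.0332, 0.0068]], "yaw": [0.1086, 0.1086, 0.1086, 0.1086, 0.1086]}}

```text
time_s: 2.65
position: [0.5211, 0.1733, 0.2107]
tool_rot: [[0.818, 0.576, -0.0], [0.576, -0.818, -0.0], [-0.0, 0.0, -1.0]]
ft_force: [0.2, 0.1, -0.4]
grip_width: 0.0851
gripper_force: 0.0
```

{"api": "jog_arm", "payload": {"hand": [0.085, 0.085, 0.085, 0.085, 0.085], "travel": [[0.0003, 0.0332, 0.0068], [0.0003, 0.0332, 0.0068], [0.0003, 0.0332, 0.0068], [0, 0, 0], [0, 0, 0]], "yaw": [0.1086, 0.1086, 0.1086, 0, 0]}}

```text
time_s: 3.28
position: [0.5222, 0.2718, 0.2304]
tool_rot: [[0.594, 0.805, -0.001], [0.805, -0.594, -0.001], [-0.001, -0.0, -1.0]]
ft_force: [0.3, -0.2, -0.0]
grip_width: 0.0852
gripper_force: 0.0
```

```bash
python3 -c "
from h import *
wrist('red')"
```

```text
red 3.28 [0.5222 0.2718 0.2304] yaw 53.59 F [ 0.28 -0.19 -0.02] tau [ 0.022 -0.023 -0.019]
```

View pics/red.png

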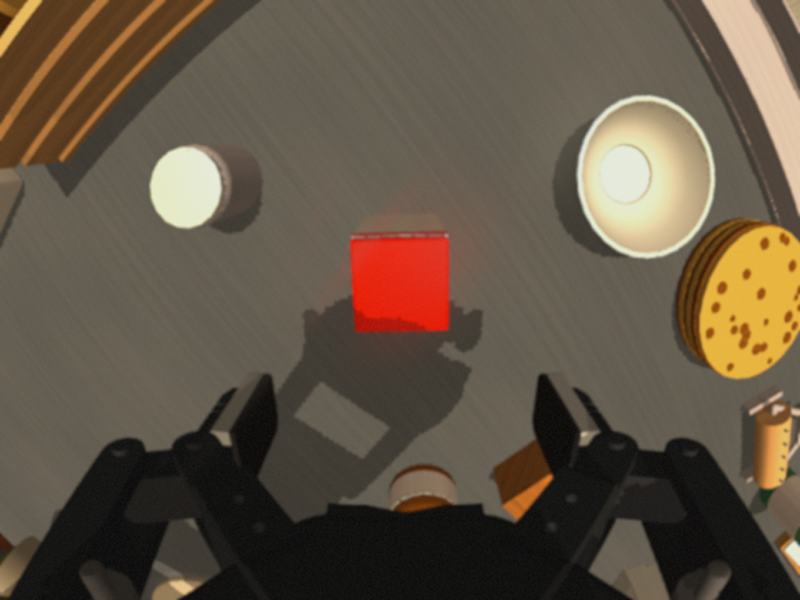

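The red lid is squarely in view, with corners at (351,239), (449,237), (449,331), (355,331).

```bash
python3 - <<'E'
from h import *
P,t=wplane("red",[(351,239),(449,237),(449,331),(355,331)],.11); print(square(P),t.mean(0).round(4))
for nm,px in(("outer",[(319,207),(505,207),(496,377),(327,377)]),):
    print(wplane("hold",px,.055)[1].mean(0).round(4))
E
```

```text
(array([0.5235, 0.2775]), np.float64(-35.59), array([0.0527, 0.054 , 0.0535, 0.053 ])) [ 0.0054 -0.0024  0.1204]
[-0.0008  0.0038  0.1203]
```

{"api": "jog_arm", "payload": {"hand": [0.085, 0.085, 0.085, 0.085, 0.085], "travel": [[0.001, 0.0055, -0.01], [0, 0, -0.04], [0, 0, -0.05], [0, 0, -0.04], [0, 0, -0.01]], "yaw": [0.014, 0, 0, 0, 0], "grip_force": 40}}

```text
time_s: 3.95
position: [0.5221, 0.278, 0.0781]
tool_rot: [[0.581, 0.814, -0.005], [0.814, -0.581, -0.002], [-0.004, -0.003, -1.0]]
ft_force: [-0.0, 0.2, 0.2]
grip_width: 0.0852
gripper_force: 0.0
```

{"api": "jog_arm", "payload": {"hand": [0.065, 0.05, 0.045, 0.045, 0.045], "travel": [[0, 0, 0], [0, 0, 0], [0, 0, 0], [0, 0, 0], [0, 0, 0]], "yaw": [0, 0, 0, 0, 0], "grip_force": 40}}

```text
time_s: 4.58
position: [0.5241, 0.2789, 0.0825]
tool_rot: [[0.58, 0.814, 0.003], [0.814, -0.58, 0.001], [0.003, 0.002, -1.0]]
ft_force: [1.0, -0.5, 6.6]
grip_width: 0.0538
gripper_force: 43.4
```

{"api": "jog_arm", "payload": {"hand": [0.045, 0.045, 0.045, 0.045, 0.045], "travel": [[0, 0, 0], [0, 0, 0.01], [0, 0, 0.025], [0, 0, 0.025], [0, 0, 0.02]], "yaw": [0, 0, 0, 0, 0]}}

```text
time_s: 5.2
position: [0.5231, 0.2788, 0.1622]
tool_rot: [[0.58, 0.814, 0.001], [0.814, -0.58, 0.0], [0.0, 0.0, -1.0]]
ft_force: [-1.0, 0.5, -2.4]
grip_width: 0.0534
gripper_force: 42.6
```

{"api": "jog_arm", "payload": {"hand": [0.045, 0.045, 0.045, 0.045, 0.045], "travel": [[0, 0, 0.01], [0, 0, 0], [0, 0, 0], [0, 0, 0], [0, 0, 0]], "yaw": [0, 0, 0, 0, 0]}}

```text
time_s: 5.82
position: [0.5231, 0.2787, 0.1703]
tool_rot: [[0.58, 0.814, -0.001], [0.814, -0.58, -0.0], [-0.001, -0.001, -1.0]]
ft_force: [-0.5, -0.1, -3.0]
grip_width: 0.0537
gripper_force: 42.6
```

{"api": "jog_arm", "payload": {"hand": [0.045, 0.045, 0.045, 0.045, 0.045], "travel": [[0, 0, 0], [0, 0, -0.02], [0, 0, -0.03], [0, 0, -0.025], [0, 0, -0.01]], "yaw": [0, 0, 0, 0, 0]}}

```text
time_s: 6.45
position: [0.5228, 0.2786, 0.0844]
tool_rot: [[0.58, 0.814, -0.002], [0.814, -0.58, -0.001], [-0.002, -0.001, -1.0]]
ft_force: [0.1, 0.7, -2.6]
grip_width: 0.0538
gripper_force: 42.6
```

{"api": "jog_arm", "payload": {"hand": [0.045, 0.045, 0.045, 0.045, 0.045], "travel": [[0, 0, -0.001], [0, 0, -0.001], [0, 0, -0.001], [0, 0, -0.001], [0, 0, 0]], "yaw": [0, 0, 0, 0, 0]}}

```text
time_s: 7.08
position: [0.5234, 0.2788, 0.0825]
tool_rot: [[0.58, 0.814, 0.001], [0.814, -0.58, 0.0], [0.001, 0.001, -1.0]]
ft_force: [-2.4, 0.0, 3.4]
grip_width: 0.0532
gripper_force: 43.1
```

{"api": "jog_arm", "payload": {"hand": [0.06, 0.075, 0.085, 0.085, 0.085], "travel": [[0, 0, 0], [0, 0, 0], [0, 0, 0.01], [0, 0, 0.04], [0, 0, 0.06]], "yaw": [0, 0, 0, 0, 0]}}

```text
time_s: 7.7
position: [0.5226, 0.2785, 0.1923]
tool_rot: [[0.58, 0.814, -0.003], [0.814, -0.58, -0.001], [-0.002, -0.002, -1.0]]
ft_force: [0.5, 0.7, 0.3]
grip_width: 0.085
gripper_force: 0.0
```

{"api": "jog_arm", "payload": {"hand": [0.085, 0.085, 0.085, 0.085, 0.085], "travel": [[-0.001, -0.03, 0.039], [-0.001, -0.05, 0], [-0.001, -0.06, 0], [-0.001, -0.06, 0], [-0.001, -0.06, 0]], "yaw": [-0.0129, -0.0129, -0.0129, -0.0129, -0.0129]}}

```text
time_s: 8.32
position: [0.5179, 0.0169, 0.2316]
tool_rot: [[0.632, 0.775, 0.001], [0.775, -0.632, -0.0], [0.001, 0.001, -1.0]]
ft_force: [0.7, -0.2, 0.4]
grip_width: 0.0851
gripper_force: 0.0
```

{"api": "jog_arm", "payload": {"hand": [0.085, 0.085, 0.085, 0.085, 0.085], "travel": [[-0.001, -0.06, 0], [-0.001, -0.06, 0], [-0.001, -0.06, 0], [-0.001, -0.055, 0], [-0.001, -0.0395, 0]], "yaw": [-0.0129, -0.0129, -0.0129, -0.0129, -0.0129]}}

```text
time_s: 8.95
position: [0.5128, -0.2582, 0.2314]
tool_rot: [[0.682, 0.732, 0.001], [0.732, -0.682, -0.001], [0.0, 0.001, -1.0]]
ft_force: [1.7, 0.7, 0.4]
grip_width: 0.0851
gripper_force: 0.0
```

{"api": "jog_arm", "payload": {"hand": [0.085, 0.085, 0.085, 0.085, 0.085], "travel": [[0, 0, 0], [0, 0, 0], [0, 0, 0], [0, 0, 0], [0, 0, 0]], "yaw": [0, 0, 0, 0, 0]}}

```text
time_s: 9.57
position: [0.5133, -0.2553, 0.2309]
tool_rot: [[0.68, 0.733, 0.0], [0.733, -0.68, -0.0], [-0.0, 0.0, -1.0]]
ft_force: [-0.1, 0.4, -0.2]
grip_width: 0.085
gripper_force: 0.0
```

```bash
python3 -c "
from h import *
wrist('blue')"
```

```text
blue 9.57 [ 0.5133 -0.2553  0.2309] yaw 47.17 F [-0.06  0.38 -0.19] tau [0.01  0.012 0.028]
```

View pics/blue.png

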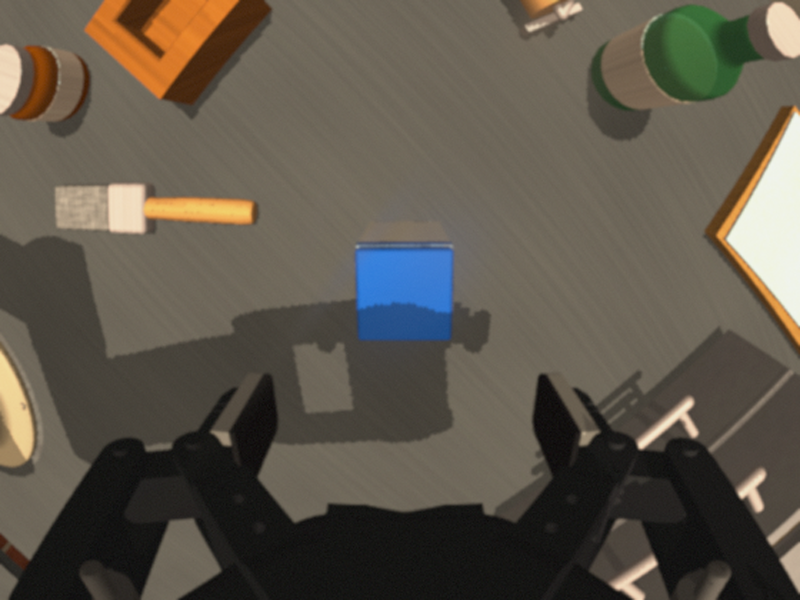

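The blue lid is centred with corners at (356,248), (453,248), (452,340), (358,340).

```bash
python3 - <<'E'
from h import *
P,t=wplane("blue",[(356,248),(453,248),(452,340),(358,340)],.11); print(square(P),t.mean(0).round(4))
E
```

```text
(array([ 0.5129, -0.2553]), np.float64(-42.69), array([0.0525, 0.0536, 0.054 , 0.0536])) [-0.0003 -0.0003  0.1209]
```

{"api": "jog_arm", "payload": {"hand": [0.085, 0.085, 0.085, 0.085, 0.085], "travel": [[0, 0, -0.03], [0, 0, -0.05], [0, 0, -0.05], [0, 0, -0.02], [0, 0, 0]], "yaw": [0.002, 0, 0, 0, 0], "grip_force": 50}}

```text
time_s: 10.25
position: [0.5128, -0.2553, 0.0795]
tool_rot: [[0.679, 0.734, -0.002], [0.734, -0.679, 0.002], [-0.0, -0.003, -1.0]]
ft_force: [-0.7, 0.1, 0.3]
grip_width: 0.0849
gripper_force: 0.0
```

{"api": "jog_arm", "payload": {"hand": [0.065, 0.05, 0.045, 0.045, 0.045], "travel": [[0, 0, 0], [0, 0, 0], [0, 0, 0], [0, 0, 0], [0, 0, 0]], "yaw": [0, 0, 0, 0, 0], "grip_force": 50}}

```text
time_s: 10.88
position: [0.5135, -0.2559, 0.0821]
tool_rot: [[0.679, 0.734, 0.002], [0.734, -0.679, -0.001], [0.0, 0.002, -1.0]]
ft_force: [-2.3, 1.6, 6.0]
grip_width: 0.0534
gripper_force: 53.1
```

{"api": "jog_arm", "payload": {"hand": [0.045, 0.045, 0.045, 0.045, 0.045], "travel": [[0, 0, 0.005], [0, 0, 0.015], [0, 0, 0.025], [0, 0, 0.025], [0, 0, 0.02]], "yaw": [0, 0, 0, 0, 0]}}

```text
time_s: 11.5
position: [0.5132, -0.2558, 0.1724]
tool_rot: [[0.679, 0.734, 0.001], [0.734, -0.679, -0.0], [0.0, 0.001, -1.0]]
ft_force: [-0.3, 0.2, -6.3]
grip_width: 0.0538
gripper_force: 54.4
```

{"api": "jog_arm", "payload": {"hand": [0.045, 0.045, 0.045, 0.045, 0.045], "travel": [[0, 0, 0.01], [0, 0, 0], [0, 0, 0], [0, 0, 0], [0, 0, 0]], "yaw": [0, 0, 0, 0, 0]}}

```text
time_s: 12.12
position: [0.5131, -0.2557, 0.1803]
tool_rot: [[0.679, 0.734, -0.001], [0.734, -0.679, 0.001], [-0.0, -0.001, -1.0]]
ft_force: [0.4, -0.1, -5.3]
grip_width: 0.0536
gripper_force: 54.4
```

Blue reads about −5.8 N against about −2.8 N for red, so blue is the heavier. I'll set it down on the bench as with red, then lift it and carry it over the holder.

{"api": "jog_arm", "payload": {"hand": [0.045, 0.045, 0.045, 0.045, 0.045], "travel": [[0, 0, -0.02], [0, 0, -0.03], [0, 0, -0.03], [0, 0, -0.013], [0, 0, -0.003]], "yaw": [0, 0, 0, 0, 0]}}

```text
time_s: 12.75
position: [0.5133, -0.2558, 0.0845]
tool_rot: [[0.679, 0.734, -0.0], [0.734, -0.679, 0.0], [-0.0, -0.001, -1.0]]
ft_force: [-0.4, -0.6, -5.4]
grip_width: 0.0531
gripper_force: 54.7
```

{"api": "jog_arm", "payload": {"hand": [0.045, 0.045, 0.045, 0.045, 0.045], "travel": [[0, 0, -0.001], [0, 0, -0.001], [0, 0, -0.001], [0, 0, 0], [0, 0, 0]], "yaw": [0, 0, 0, 0, 0]}}

```text
time_s: 13.38
position: [0.5134, -0.2559, 0.0822]
tool_rot: [[0.679, 0.734, 0.001], [0.734, -0.679, -0.001], [0.0, 0.001, -1.0]]
ft_force: [-0.1, 0.7, -1.8]
grip_width: 0.0532
gripper_force: 55.1
```

{"api": "jog_arm", "payload": {"hand": [0.045, 0.045, 0.045, 0.06, 0.07], "travel": [[0, 0, -0.001], [0, 0, -0.001], [0, 0, 0], [0, 0, 0], [0, 0, 0]], "yaw": [0, 0, 0, 0, 0]}}

```text
time_s: 14.0
position: [0.5135, -0.256, 0.08]
tool_rot: [[0.679, 0.734, 0.001], [0.734, -0.679, -0.001], [0.0, 0.001, -1.0]]
ft_force: [0.4, 0.4, 0.6]
grip_width: 0.07
gripper_force: 0.0
```

{"api": "jog_arm", "payload": {"hand": [0.07, 0.055, 0.045, 0.045, 0.045], "travel": [[0, 0, 0.001], [0, 0, 0], [0, 0, 0], [0, 0, 0], [0, 0, 0]], "yaw": [0, 0, 0, 0, 0]}}

```text
time_s: 14.62
position: [0.5131, -0.2557, 0.0808]
tool_rot: [[0.679, 0.734, -0.0], [0.734, -0.679, 0.0], [-0.0, -0.0, -1.0]]
ft_force: [-2.1, 1.7, 3.6]
grip_width: 0.0536
gripper_force: 53.5
```

{"api": "jog_arm", "payload": {"hand": [0.045, 0.045, 0.045, 0.045, 0.045], "travel": [[0, 0, 0], [0, 0, 0.01], [0, 0, 0.03], [0, 0, 0.04], [0, 0, 0.02]], "yaw": [0, 0, 0, 0, 0]}}

```text
time_s: 15.25
position: [0.5135, -0.256, 0.1825]
tool_rot: [[0.679, 0.734, 0.002], [0.734, -0.679, -0.001], [0.0, 0.002, -1.0]]
ft_force: [-0.8, -1.1, -7.6]
grip_width: 0.0538
gripper_force: 55.2
```

{"api": "jog_arm", "payload": {"hand": [0.045, 0.045, 0.045, 0.045, 0.045], "travel": [[0.0009, 0.02, 0], [0.0009, 0.0328, 0], [0.0009, 0.0328, 0], [0.0009, 0.0328, 0], [0.0009, 0.0328, 0]], "yaw": [-0.05, -0.0938, -0.0938, -0.0938, -0.0938]}}

```text
time_s: 15.88
position: [0.5175, -0.1035, 0.1804]
tool_rot: [[0.923, 0.386, -0.001], [0.386, -0.923, 0.0], [-0.0, -0.001, -1.0]]
ft_force: [1.3, -0.6, -6.5]
grip_width: 0.0534
gripper_force: 55.6
```

{"api": "jog_arm", "payload": {"hand": [0.045, 0.045, 0.045, 0.045, 0.045], "travel": [[0.0009, 0.0328, 0], [0.0009, 0.0328, 0], [0.0009, 0.0328, 0], [0, 0.0128, 0], [0, 0, 0]], "yaw": [-0.0938, -0.0938, -0.0938, -0.0436, 0]}}

```text
time_s: 16.5
position: [0.5202, 0.0073, 0.1805]
tool_rot: [[0.997, 0.076, -0.001], [0.076, -0.997, 0.0], [-0.001, -0.0, -1.0]]
ft_force: [-0.9, -2.2, -5.6]
grip_width: 0.0535
gripper_force: 56.6
```

{"api": "jog_arm", "payload": {"hand": [0.045, 0.045, 0.045, 0.045, 0.045], "travel": [[0, 0, 0], [0, 0, 0], [0, 0, 0], [0, 0, 0], [0, 0, 0]], "yaw": [0, 0, 0, 0, 0]}}

```text
time_s: 17.12
position: [0.5204, 0.0065, 0.1807]
tool_rot: [[0.997, 0.074, -0.0], [0.074, -0.997, 0.0], [-0.0, -0.0, -1.0]]
ft_force: [-0.6, 0.0, -7.0]
grip_width: 0.0535
gripper_force: 56.6
```

```bash
python3 -c "
from h import *
wrist('over')"
```

```text
over 17.12 [0.5204 0.0065 0.1807] yaw 4.26 F [-0.61  0.03 -6.96] tau [ 0.007 -0.038 -0.061]
```

View pics/over.png

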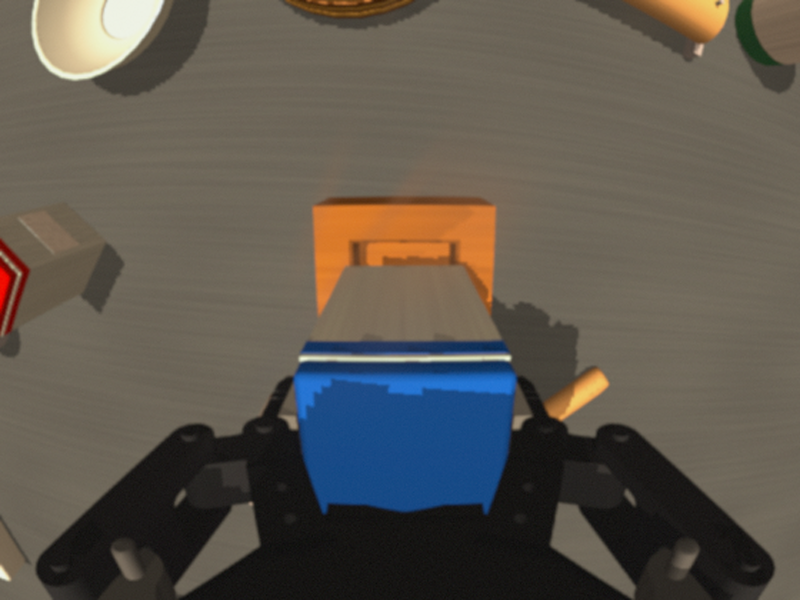

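The tin hangs upright above the well. Its lower far edge is at (351..463, 267), the holder's far top edge at (314..496, 206) and the far mouth edge at about (350..459, 241).

```bash
python3 - <<'E'
from h import *
f=lambda px,z:(wplane("over",px,z)[0].round(4)[:,:2].tolist(),wplane("over",px,z)[1].round(4)[:,:2].tolist())
print("tin bottom far",f([(351,267),(463,267)],.0995))
print("lid top far",f([(297,376),(514,376)],.2095))
print("holder far",f([(314,206),(496,206)],.055))
print("mouth far",f([(350,241),(459,241)],.055))
E
```

```text
tin bottom far ([[0.5436, 0.0335], [0.5475, -0.0178]], [[0.0252, -0.0252], [0.0252, 0.0263]])
lid top far ([[0.5437, 0.0343], [0.5475, -0.0169]], [[0.0253, -0.0259], [0.0253, 0.0254]])
holder far ([[0.5655, 0.0602], [0.5729, -0.0391]], [[0.049, -0.0501], [0.049, 0.0494]])
mouth far ([[0.5473, 0.0393], [0.5517, -0.0206]], [[0.0292, -0.0306], [0.0292, 0.0293]])
```

{"api": "jog_arm", "payload": {"hand": [0.045, 0.045, 0.045, 0.045, 0.045], "travel": [[0, 0.0005, -0.01], [0, 0, -0.015], [0, 0, -0.012], [0, 0, -0.003], [0, 0, 0]], "yaw": [0, 0, 0, 0, 0]}}

```text
time_s: 17.8
position: [0.5205, 0.0071, 0.1407]
tool_rot: [[0.997, 0.074, -0.0], [0.074, -0.997, 0.0], [-0.0, -0.0, -1.0]]
ft_force: [0.2, 0.5, -5.0]
grip_width: 0.0536
gripper_force: 56.4
```

{"api": "jog_arm", "payload": {"hand": [0.045, 0.045, 0.045, 0.045, 0.045], "travel": [[0, 0, -0.001], [0, 0, -0.001], [0, 0, -0.001], [0, 0, -0.001], [0, 0, -0.001]], "yaw": [0, 0, 0, 0, 0]}}

```text
time_s: 18.42
position: [0.5204, 0.0071, 0.1357]
tool_rot: [[0.997, 0.074, 0.0], [0.074, -0.997, -0.0], [0.0, 0.0, -1.0]]
ft_force: [-0.7, 0.0, -7.0]
grip_width: 0.0535
gripper_force: 56.5
```

Underside is about at the mouth; continuing in 1 mm rows.

{"api": "jog_arm", "payload": {"hand": [0.045, 0.045, 0.045, 0.045, 0.045], "travel": [[0, 0, -0.001], [0, 0, -0.001], [0, 0, -0.0005], [0, 0, 0], [0, 0, 0]], "yaw": [0, 0, 0, 0, 0]}}

```text
time_s: 19.05
position: [0.5204, 0.0071, 0.1333]
tool_rot: [[0.997, 0.074, 0.0], [0.074, -0.997, -0.0], [0.0, 0.0, -1.0]]
ft_force: [0.0, 0.5, -5.8]
grip_width: 0.0534
gripper_force: 56.5
```

{"api": "jog_arm", "payload": {"hand": [0.045, 0.045, 0.045, 0.045, 0.045], "travel": [[0, 0, -0.001], [0, 0, -0.001], [0, 0, -0.001], [0, 0, 0], [0, 0, 0]], "yaw": [0, 0, 0, 0, 0]}}

```text
time_s: 19.68
position: [0.5204, 0.0071, 0.1302]
tool_rot: [[0.997, 0.074, 0.0], [0.074, -0.997, -0.0], [0.0, 0.0, -1.0]]
ft_force: [-0.5, 0.2, -5.4]
grip_width: 0.0536
gripper_force: 56.5
```

{"api": "jog_arm", "payload": {"hand": [0.045, 0.045, 0.045, 0.045, 0.045], "travel": [[0, 0, -0.001], [0, 0, -0.001], [0, 0, -0.001], [0, 0, -0.001], [0, 0, -0.001]], "yaw": [0, 0, 0, 0, 0]}}

```text
time_s: 20.3
position: [0.5204, 0.0071, 0.1252]
tool_rot: [[0.997, 0.074, 0.0], [0.074, -0.997, -0.0], [0.0, 0.0, -1.0]]
ft_force: [0.4, 0.8, -6.6]
grip_width: 0.0535
gripper_force: 56.5
```

{"api": "jog_arm", "payload": {"hand": [0.045, 0.045, 0.045, 0.045, 0.045], "travel": [[0, 0, -0.0015], [0, 0, -0.0015], [0, 0, -0.0015], [0, 0, -0.0015], [0, 0, -0.001]], "yaw": [0, 0, 0, 0, 0]}}

```text
time_s: 20.92
position: [0.5204, 0.0071, 0.1181]
tool_rot: [[0.997, 0.074, -0.0], [0.074, -0.997, 0.0], [-0.0, -0.0, -1.0]]
ft_force: [-0.1, -0.4, -5.5]
grip_width: 0.0538
gripper_force: 56.5
```

{"api": "jog_arm", "payload": {"hand": [0.045, 0.045, 0.045, 0.045, 0.045], "travel": [[0, 0, -0.0015], [0, 0, -0.0015], [0, 0, -0.0015], [0, 0, -0.0015], [0, 0, -0.001]], "yaw": [0, 0, 0, 0, 0]}}

```text
time_s: 21.55
position: [0.5204, 0.0071, 0.1111]
tool_rot: [[0.997, 0.074, -0.0], [0.074, -0.997, 0.0], [-0.0, -0.0, -1.0]]
ft_force: [-0.6, 0.3, -6.3]
grip_width: 0.0536
gripper_force: 56.5
```

{"api": "jog_arm", "payload": {"hand": [0.045, 0.045, 0.045, 0.045, 0.045], "travel": [[0, 0, -0.002], [0, 0, -0.002], [0, 0, -0.002], [0, 0, -0.002], [0, 0, -0.002]], "yaw": [0, 0, 0, 0, 0]}}

```text
time_s: 22.18
position: [0.5204, 0.0071, 0.1011]
tool_rot: [[0.997, 0.074, 0.0], [0.074, -0.997, -0.0], [0.0, 0.0, -1.0]]
ft_force: [-1.0, -0.2, -7.0]
grip_width: 0.0536
gripper_force: 56.5
```

{"api": "jog_arm", "payload": {"hand": [0.045, 0.045, 0.045, 0.045, 0.045], "travel": [[0, 0, -0.001], [0, 0, -0.001], [0, 0, -0.0005], [0, 0, -0.0005], [0, 0, 0]], "yaw": [0, 0, 0, 0, 0]}}

```text
time_s: 22.8
position: [0.5204, 0.0071, 0.0982]
tool_rot: [[0.997, 0.074, -0.0], [0.074, -0.997, 0.0], [-0.0, -0.0, -1.0]]
ft_force: [-0.0, -0.2, -6.4]
grip_width: 0.0536
gripper_force: 56.5
```

{"api": "jog_arm", "payload": {"hand": [0.045, 0.045, 0.045, 0.045, 0.045], "travel": [[0, 0, -0.0005], [0, 0, -0.0005], [0, 0, -0.0005], [0, 0, 0], [0, 0, 0]], "yaw": [0, 0, 0, 0, 0]}}

```text
time_s: 23.42
position: [0.5204, 0.0071, 0.0967]
tool_rot: [[0.997, 0.074, 0.0], [0.074, -0.997, -0.0], [0.0, 0.0, -1.0]]
ft_force: [-0.0, 0.2, -6.4]
grip_width: 0.0539
gripper_force: 56.5
```

{"api": "jog_arm", "payload": {"hand": [0.045, 0.045, 0.045, 0.045, 0.045], "travel": [[0, 0, -0.0004], [0, 0, -0.0004], [0, 0, 0], [0, 0, 0], [0, 0, 0]], "yaw": [0, 0, 0, 0, 0]}}

```text
time_s: 24.05
position: [0.5204, 0.0071, 0.0959]
tool_rot: [[0.997, 0.074, 0.0], [0.074, -0.997, 0.0], [0.0, -0.0, -1.0]]
ft_force: [-0.5, -0.5, -5.8]
grip_width: 0.0537
gripper_force: 56.8
```

{"api": "jog_arm", "payload": {"hand": [0.045, 0.045, 0.045, 0.045, 0.045], "travel": [[0, 0, -0.0004], [0, 0, -0.0003], [0, 0, 0], [0, 0, 0], [0, 0, 0]], "yaw": [0, 0, 0, 0, 0]}}

```text
time_s: 24.68
position: [0.5205, 0.0071, 0.0958]
tool_rot: [[0.997, 0.074, 0.001], [0.074, -0.997, -0.0], [0.001, 0.0, -1.0]]
ft_force: [-3.1, 1.0, 5.2]
grip_width: 0.0534
gripper_force: 57.9
```

Floor contact came at TCP 0.0958, which is underside ≈ 0.015, so the tin is home with about 11 N on the holder. Releasing now.

{"api": "jog_arm", "payload": {"hand": [0.045, 0.045, 0.058, 0.065, 0.075], "travel": [[0, 0, 0.0003], [0, 0, 0], [0, 0, 0], [0, 0, 0], [0, 0, 0]], "yaw": [0, 0, 0, 0, 0]}}

```text
time_s: 25.3
position: [0.5206, 0.007, 0.0954]
tool_rot: [[0.997, 0.074, 0.0], [0.074, -0.997, -0.0], [0.0, 0.0, -1.0]]
ft_force: [0.1, -0.4, 0.5]
grip_width: 0.0747
gripper_force: 0.0
```

{"api": "jog_arm", "payload": {"hand": [0.085, 0.085, 0.085, 0.085, 0.085], "travel": [[0, 0, 0], [0, 0, 0.01], [0, 0, 0.03], [0, 0, 0.04], [0, 0, 0.03]], "yaw": [0, 0, 0, 0, 0]}}

```text
time_s: 25.92
position: [0.5206, 0.0071, 0.2079]
tool_rot: [[0.997, 0.074, 0.002], [0.074, -0.997, -0.0], [0.002, 0.001, -1.0]]
ft_force: [1.0, -0.6, -0.2]
grip_width: 0.0849
gripper_force: 0.0
```

{"api": "jog_arm", "payload": {"hand": [0.085, 0.085, 0.085, 0.085, 0.085], "travel": [[0, 0, 0.04], [-0.03, 0, 0.02], [-0.05, 0, 0], [-0.03, 0, 0], [0, 0, 0]], "yaw": [0, 0, 0, 0, 0]}}

```text
time_s: 26.55
position: [0.4091, 0.0073, 0.2666]
tool_rot: [[0.997, 0.074, 0.002], [0.074, -0.997, -0.0], [0.001, 0.001, -1.0]]
ft_force: [0.9, -0.2, 0.3]
grip_width: 0.0852
gripper_force: 0.0
```

```bash
python3 - <<'E'
from h import *
wrist("end")
s=env.get_image("scene")[:,:,::-1]; w=np.load("pics/end.npz")["im"][:,:,::-1]
a=cv2.resize(s[130:330,120:380],(520,400),interpolation=cv2.INTER_CUBIC)
cv2.imwrite("pics/end2.png",np.hstack([a,cv2.resize(w[:,140:420],(267,400))]))
E
```

```text
end 26.55 [0.4091 0.0073 0.2666] yaw 4.24 F [ 0.89 -0.18  0.27] tau [ 0.036 -0.011  0.004]
```

View pics/end2.png

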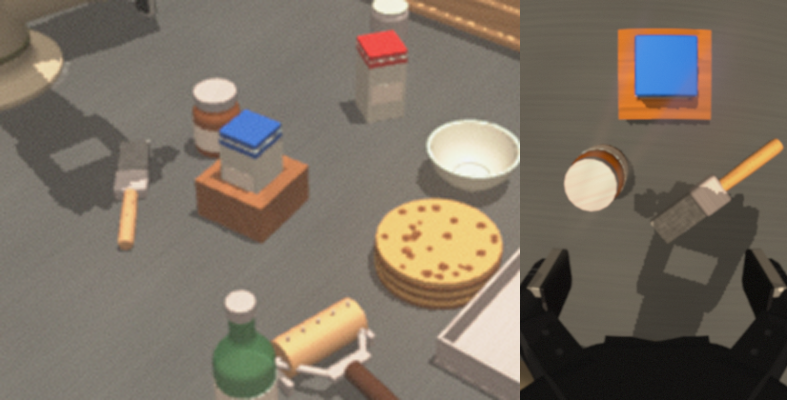

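The blue tin stands upright and home in the holder (scene crop, around (252,150)). Red stands upright on the bench at (382,78), the bystanders look undisturbed and the gripper is clear, so I'm handing in.

```bash
python3 -c "
from rig import env
print(env.close_job())"
```

```text
the job is handed in; nothing more can be done
None
```

The blue tin felt heavier (about 6 N against 3 N for red), so it now sits upright and fully home in the holder, with about 11 N felt on reaching the well floor; the red tin stands upright on the bench, and the job was handed in at about 27 s.

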